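# Push the plaster bat into the corner stop

### The arm

A 6-joint arm with a two-finger parallel gripper is mounted at the origin on the work surface. World frame = base frame: x ahead of the robot, y to its left, z up, the work surface at z = 0. Lengths are in m, angles in rad, forces in N, time in s.
With the tool pointing down it reaches from about 0.375 to 0.975 m from the base axis. Payload 3.8 kg.
Tool frame: the origin (TCP) lies at the very end of the fingers, on their centre line; the grasp point (between the pads) lies 19 mm behind it; z points along the fingers, y is the line along which they close (so a half turn about z gives the same grasp; the last joint's range is limited). The gripper opens to 85 mm and grips with 20 to 120 N. Pads are 22 mm wide; open, the fingers measure 114 mm over their backs; the gripper's body (76 mm by 85 mm) begins 54 mm behind the grasp point. The pads swing forward as they close: fully open they stand 13 mm farther back than shut.
Start: joints at [-1.264, 0.264, 1.604, -0, 1.274, -0.037], TCP at [0.228, -0.635, 0.231] pointing down, gripper open.
Joint ranges: [-2.63, 2.63], [-0.94, 2.18], [0.31, 2.57], [-1.31, 4.45], [0, 2.66], [-2.55, 2.55]. Speed limits (rad/s): [2.57, 2.57, 3.14, 3.14, 3.14, 3.14].

### API

Orientations are given as a rotation vector (axis times angle).
In Python, from workcell import bot, vision gives the robot as it stands. The module is installed in compiled form; this text tells all that it offers.
- The arm moves only by the tool play_rows, never from a script. Its argument "moves" is a list that holds one entry, the list of rows, each a list of 7 numbers: the turn, a rotation vector about the tool's x, y, z as a fraction of full scale, then the shift along the tool's x, y, z as a fraction of full scale, then the finger opening in mm, from 0 to 85.4. In form: [[[ax, ay, az, x, y, z, jaw], ...]]. A call has 1 to 5 rows; each row shifts and turns the commanded pose from where the row before left it, along the tool's axes as they then stand; what a row does not reach is not made up. Full scale, the value 1, is 0.1 m for a shift and 0.5 rad for a turn. A row lasts 1/12 s, in which the tool goes at most 41.7 mm and 7.16 degrees, less where a joint would pass 70% of its speed; a pose out of reach is approached as far as the arm can. A call with a number of a shift or a turn outside -1 to 1 is refused whole. A call with a gripper value outside its range is refused whole. The fingers move at their own pace and stop on an object; "newtons" is the grip in N (left out, the last holds). Time passes only in rows, so rows that do not move let the fingers close. It gives the time, the measured TCP pose, the force, the opening and the grip force at its end, in the units of the state.
- bot.read_state(): the state, without advancing time (a new reading comes with each control period).
- vision.read_camera(name): name is "scene" or "top"; returns a dict with "image" (480x640x3 uint8, red, green, blue), "depth" (480x640 float32, m along the optical axis (not along the pixel's ray), 0 where there is no reading), "K" (3x3 intrinsics, pixels), "R" (3x3) and "t" (3): a world point X has camera coordinates R X + t. Camera axes: x right, y down, z forward; pixel columns grow to the right and rows downward; lengths in m; the calibration is good to about 2 mm. A picture is of the moment at which its call begins.
- bot.finish_job(): hands the job in; it is judged then, once.
The state is a dict: "time": time; "q": joint angles; "joint_vel": joint speeds; "joint_torque": joint torques, N m; "tool_pos": TCP position; "tcp_rot": TCP orientation; "wrist_force": force on the tool from outside, world axes, zero at the start; "torque": the same for the moment, N m; "width": opening from 0.0 (shut) to 1.0 (fully open); "grip_force": force on a finger pad.
Only numpy, scipy, OpenCV 4.12 (cv2) and the standard library are available. Lean on these libraries where they do the work, as an engineer would, in place of code of your own. Each camera call takes 0.05 s, during which the arm holds its last target. There are 200 camera calls.

### The job

Using only the fingers as a pusher, slide the white plaster bat along the bench until it sits squarely in the corner of the dark wooden corner stop, flush against both battens; do not lift or pick up the bat. The small terracotta bowl rides in the middle of the bat and must still stand there at the end: push gently and do not touch the bowl. Leave the mug, the bottle and the brush alone, and back away when the bat is home.

Things in the scene. Friction and masses are not known exactly. Their poses are not given: they have to be found in the camera images.
- bat: White rectangular plaster slab lying loose on the bench inside the L of the stop, 110 mm (own x) by 150 mm (own y), 30 mm thick, about 0.6 kg. Origin: centre of its underside; z up. At home its 150 mm side lies along the long batten, a 110 mm side against the short one. Slides with dry friction, about 3 to 6 N to push with the bowl on it.
- stop: Dark wooden L-shaped corner stop, fixed to the bench. Origin: its inner corner at bench-top height. Long batten: inner face is its own plane x = 0, runs 360 mm from the corner along its -y. Short batten: inner face is its own plane y = 0, runs 130 mm along its -x (towards the robot). Battens 25 mm wide, 30 mm high. Bat home: its centre at x = -55, y = -75 mm here, axes parallel.
- bowl: Small open terracotta bowl, rim diameter 80 mm, 32 mm high, about 0.12 kg, standing loose in the middle of the bat's top, so its rim is 62 mm above the bench. Origin: centre of its underside. Not to be touched.
- mug: White ceramic mug, 76 mm diameter, 85 mm high, with a handle, standing on the bench to the left. Origin: centre of its underside. Leave alone.
- bottle: White plastic bottle, 60 mm diameter, 150 mm high, standing to the left of the corner stop. Origin: centre of its underside. Leave alone.
- brush: Brush with a wooden handle, 200 mm long, lying along its own x on the bench to the right. Leave alone.
Mind the look-alikes: they are no part of the job. Several things look just like the bat: the one meant starts farthest to the robot's left.

How it is judged:
At the end, for the whole second after the job is handed in: The bat lies flat and at rest in the corner: its centre within 4 mm of home along each batten's normal (gap to each batten at most 4 mm) and its sides parallel to the battens within 2 degrees; the bowl stands upright on the bat, within 20 mm of its middle (x of bat in the frame of stop between -0.059 and -0.052 m and y of bat in the frame of stop between -0.079 and -0.072 m and angle between the x axis of bat and the x axis of stop, either way round below 0.035 rad and height (world z) of bat below 0.003 m and angle between bat's own z axis and vertical below 0.03 rad and linear speed of each of bat, bowl below 0.005 m/s and horizontal distance between bowl and bat below 0.02 m and angle between bowl's own z axis and vertical below 0.08 rad and height (world z) of bowl between 0.027 and 0.034 m); the robot touches nothing.
It fails at once if the bat is lifted off the bench or tipped (height (world z) of bat above 0.008 m or angle between bat's own z axis and vertical above 0.12 rad).
It fails at once if the robot touches the bowl (contact force between any of the fingers, the arm and bowl above 0.3 N).
It fails at once if the bowl tips or slides well off the middle of the bat (angle between bowl's own z axis and vertical above 0.25 rad or horizontal distance between bowl and bat above 0.03 m).
It fails at once if the mug, the bottle or the brush is disturbed (distance of any of mug, bottle, brush from where it was at the start of the episode above 0.01 m).
It also fails if it takes over 51 s, if anything falls off the work surface, if the arm or the gripper's body presses on something with over 40 N, if the wrist force passes 120 N, or if a joint passes its speed limit or range.

## Working session

There is one attempt and no reset: what is moved stays moved. The work goes in short steps, Python scripts to look and compute and a tool call to move; the robot and the scene stay as the last step left them, time stands still between calls to the robot, and variables do not carry over. Pictures are saved under pics/ and viewed, at most 10 in all, crops included, and the job is handed in when it is done.

Besides the shell and the picture viewer there is one more tool, called after ">>>" by a JSON object that holds its "fn" and its "kwargs", one argument or row to a line. play_rows: Moves the arm, as the interface text tells. Its arguments: {"type":"object","properties":{"moves":{"type":"array","items":{"type":"array","items":{"type":"array","items":{"type":"number"}}}},"newtons":{"type":"number"}},"required":["moves"]}

```bash
mkdir -p pics; python3 - <<'E'
from workcell import bot, vision
import cv2,numpy as np
s=bot.read_state();print({k:np.round(v,3).tolist() for k,v in s.items()})
for n in("scene","top"):
    c=vision.read_camera(n);cv2.imwrite(f"pics/{n}0.png",c["image"][:,:,::-1]);np.savez(f"{n}0.npz",**c);print(n,c["K"],c["R"],c["t"])
E
```

```text
{'time': 0.0, 'q': [-1.264, 0.265, 1.605, -0.0, 1.274, -0.037], 'joint_vel': [-0.0, -0.001, 0.001, -0.001, 0.001, -0.001], 'joint_torque': [-0.001, -51.511, -36.731, 0.0, 0.013, 0.0], 'tool_pos': [0.227, -0.635, 0.23], 'tcp_rot': [-3.093, -0.537, 0.0], 'wrist_force': [-0.273, -0.558, 0.371], 'torque': [0.019, 0.053, 0.017], 'grip_force': 0.0, 'width': 0.998}
scene [[482.13269725   0.         319.30177642]
 [  0.         482.13269725 240.58005971]
 [  0.           0.           1.        ]] [[-0.64489531  0.76425082 -0.00554188]
 [ 0.54350031  0.45349801 -0.70636178]
 [-0.53732434 -0.45854142 -0.7078293 ]] [ 0.35603812 -0.235702    1.37724408]
top [[549.47816329   0.         318.61034438]
 [  0.         549.47816329 237.54902915]
 [  0.           0.           1.        ]] [[ 6.53095629e-03 -9.99977263e-01  1.67938777e-03]
 [-9.91710674e-01 -6.69246456e-03 -1.28316597e-01]
 [ 1.28324919e-01 -8.27436685e-04 -9.91731834e-01]] [-0.02642371  0.54942165  1.15018879]
```

View pics/top0.png

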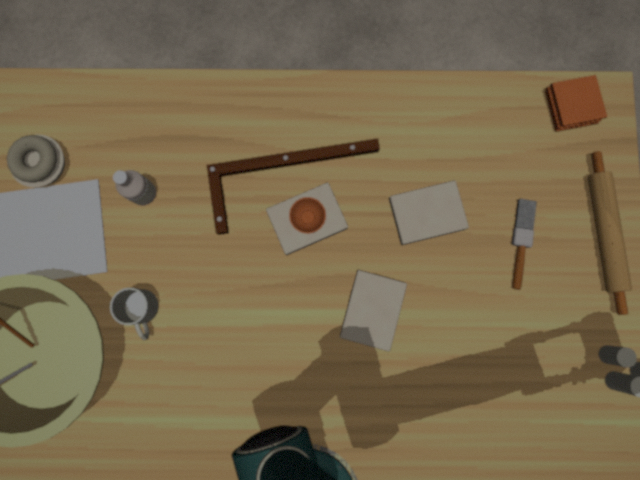

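View pics/scene0.png

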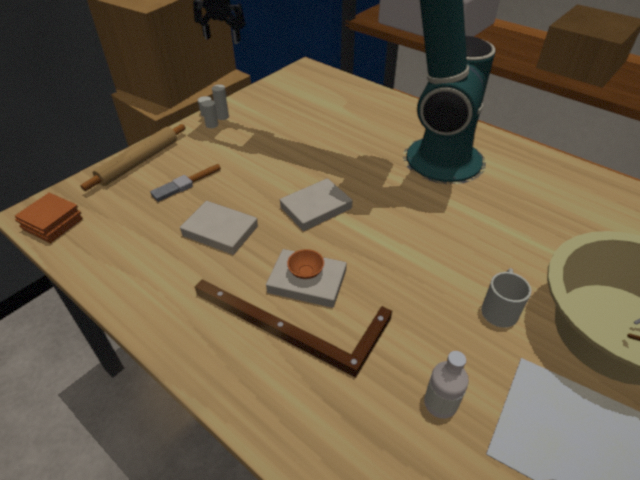

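The top view shows the bat with its bowl at about (307,217), inside the L. The inner corner is near (222,175), and the decoy slabs are at (428,212) and (373,310). I'll enlarge both views.

```bash
python3 - <<'E'
import cv2
a=cv2.imread("pics/top0.png")[125:265,200:400];cv2.imwrite("pics/top0c.png",cv2.resize(a,None,fx=4,fy=4,interpolation=cv2.INTER_CUBIC))
a=cv2.imread("pics/scene0.png")[240:380,190:400];cv2.imwrite("pics/scene0c.png",cv2.resize(a,(798,532),interpolation=cv2.INTER_CUBIC))
E
```

```text
(no output)
```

View pics/top0c.png

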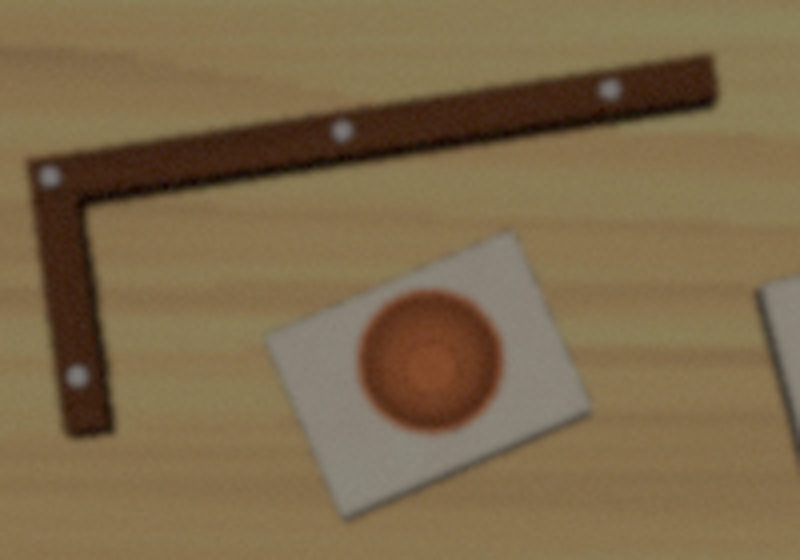

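View pics/scene0c.png

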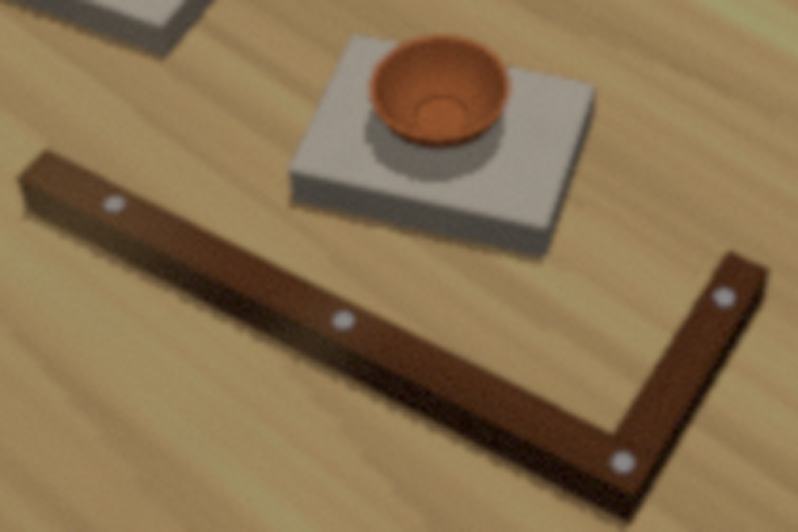

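The top crop shows the bat's top corners at about (268,335), (513,231), (590,408) and (346,517), and the four stop screws. Both also appear in the scene crop, so I'll triangulate them.

```bash
cat > h.py <<'E'
import numpy as np,cv2
def ray(c,uv,z):
    uv=np.atleast_2d(np.array(uv,float)); K,R,t=c["K"],c["R"],c["t"]
    d=np.c_[(uv-K[:2,2])/[K[0,0],K[1,1]],np.ones(len(uv))]@R; o=-R.T@t
    return o+d*((z-o[2])/d[:,2])[:,None]
def tri(a,ua,b,ub):
    P=lambda c:c["K"]@np.c_[c["R"],c["t"]]
    X=cv2.triangulatePoints(P(a),P(b),np.array(ua,float).T,np.array(ub,float).T);return (X[:3]/X[3]).T
def rect(top):  # 4 corners in order TL,TR,BR,BL in top view -> centre, long-axis angle
    t=np.asarray(top)[:,:2]; e=(t[0]-t[1])+(t[3]-t[2]); f=(t[0]-t[3])+(t[1]-t[2])
    return t.mean(0),np.arctan2(-e[0],e[1]),np.linalg.norm(e)/2,np.linalg.norm(f)/2
E
python3 - <<'E'
from h import *
np.set_printoptions(precision=4,suppress=True)
T=np.load("top0.npz");S=np.load("scene0.npz")
tt=lambda p:np.array(p,float)/4+[200,125]
ss=lambda p:np.array(p,float)/3.8+[190,240]
sc=[(50,177),(342,130),(610,90),(78,377)];scs=[(623,462),(343,320),(114,204),(723,297)]
bt=[(268,335),(513,231),(590,408),(346,517)];bs=[(549,228),(291,172),(352,37),(595,88)]
print(tri(T,tt(sc),S,ss(scs)));B=tri(T,tt(bt),S,ss(bs));print(B)
Z=ray(T,tt(bt),.03);print(rect(Z),rect(B),rect(ray(S,ss(bs),.03)))
st=[(30,160),(712,55),(716,98),(82,203),(113,430),(68,435)]
s=ray(T,tt(st),.03);print(s)
for a,b in((0,1),(3,2),(5,0),(4,3)): d=s[b]-s[a];print(np.arctan2(d[1],d[0]),np.linalg.norm(d))
s4=ray(T,tt(sc),.03);print(s4); s5=ray(S,ss(scs),.03);print(s5)
print(ray(T,tt([(431,361)]),.062))
E
```

```text
[[ 0.7016  0.2114  0.0278]
 [ 0.729   0.051   0.0285]
 [ 0.7533 -0.0974  0.0276]
 [ 0.5903  0.1925  0.027 ]]
[[ 0.6134  0.0914  0.0246]
 [ 0.6734 -0.0433  0.023 ]
 [ 0.5755 -0.0867  0.0239]
 [ 0.5142  0.0469  0.0215]]
(array([0.593, 0.002]), np.float64(0.42265999834932), np.float64(0.14535231912741975), np.float64(0.10768776177783335)) (array([0.5941, 0.0021]), np.float64(0.42453106418640973), np.float64(0.14714162498911854), np.float64(0.10789962367341081)) (array([0.5985, 0.0059]), np.float64(0.4228964356168302), np.float64(0.14726686037737358), np.float64(0.10592754771777987))
[[ 0.7099  0.2232  0.03  ]
 [ 0.7723 -0.1532  0.03  ]
 [ 0.7477 -0.1552  0.03  ]
 [ 0.6859  0.1939  0.03  ]
 [ 0.56    0.1733  0.03  ]
 [ 0.5571  0.1977  0.03  ]]
-1.406495491006346 0.3815131800906878
-1.3953054003763243 0.35449049756061524
0.16577245859729278 0.15491717937352203
0.16161329071828212 0.12750747846949168
[[ 0.7004  0.2119  0.03  ]
 [ 0.7281  0.0515  0.03  ]
 [ 0.7519 -0.0965  0.03  ]
 [ 0.589   0.1932  0.03  ]]
[[ 0.7036  0.2109  0.03  ]
 [ 0.7303  0.0509  0.03  ]
 [ 0.7549 -0.0967  0.03  ]
 [ 0.5934  0.1921  0.03  ]]
[[0.5937 0.0006 0.062 ]]
```

>>> {"fn": "play_rows", "kwargs": {
  "moves": [
    [[0,0,-0.158,0,0,0,60],[0,0,0,0.3,-0.254,0,60],[0,0,0,0.3,-0.254,0,60],[0,0,0,0.3,-0.254,0,60],[0,0,0,0.3,-0.254,0,60]]
  ],
  "newtons": 60
}}

```text
time: 0.52
tool_pos: [0.2953, -0.4918, 0.2303]
tcp_rot: [-3.071, -0.657, 0.0]
wrist_force: [-0.3, 0.2, -0.8]
width: 0.698
grip_force: 0.0
```

>>> {"fn": "play_rows", "kwargs": {
  "moves": [
    [[0,0,0,0.3,-0.254,0,60],[0,0,0,0.3,-0.254,0,60],[0,0,0,0.3,-0.254,0,60],[0,0,0,0.3,-0.254,0,60],[0,0,0,0.3,-0.254,0,60]]
  ]
}}

```text
time: 0.93
tool_pos: [0.38, -0.3142, 0.2309]
tcp_rot: [-3.071, -0.658, 0.0]
wrist_force: [0.9, -0.1, 0.1]
width: 0.704
grip_force: 0.0
```

>>> {"fn": "play_rows", "kwargs": {
  "moves": [
    [[0,0,0,0.3,-0.254,0,60],[0,0,0,0.3,-0.254,0,60],[0,0,0,0.3,-0.254,0,60],[0,0,0,0.3,-0.254,0,60],[0,0,0,0,0,0,60]]
  ]
}}

```text
time: 1.35
tool_pos: [0.4495, -0.1685, 0.231]
tcp_rot: [-3.067, -0.668, -0.003]
wrist_force: [0.1, 0.3, 0.8]
width: 0.704
grip_force: 0.0
```

>>> {"fn": "play_rows", "kwargs": {
  "moves": [
    [[0,0,0,0.29,-0.24,0,60],[0,0,0,0.29,-0.24,0,60],[0,0,0,0.29,-0.24,0,60],[0,0,0,0.29,-0.24,0,60],[0,0,0,0,0,0,60]]
  ]
}}

```text
time: 1.77
tool_pos: [0.5159, -0.0343, 0.231]
tcp_rot: [-3.068, -0.666, -0.003]
wrist_force: [0.4, -0.5, 0.6]
width: 0.703
grip_force: 0.0
```

>>> {"fn": "play_rows", "kwargs": {
  "moves": [
    [[0,0,0,0,0,0.3,60],[0,0,0,0,0,0.3,60],[0,0,0,0,0,0.3,60],[0,0,0,0,0,0.3,60],[0,0,0,0,0,0,60]]
  ]
}}

```text
time: 2.18
tool_pos: [0.5081, -0.0391, 0.1045]
tcp_rot: [-3.068, -0.658, 0.019]
wrist_force: [-1.3, -1.4, -0.8]
width: 0.704
grip_force: 0.0
```

```bash
python3 - <<'E'
from workcell import bot, vision
import cv2,numpy as np
c=vision.read_camera("top");s=bot.read_state();print(s["tool_pos"],s["tcp_rot"])
cv2.imwrite("pics/top1c.png",cv2.resize(c["image"][125:275,200:400,::-1],None,fx=4,fy=4,interpolation=cv2.INTER_CUBIC))
E
```

```text
[ 0.51011412 -0.0393536   0.10754411] [-3.06895638 -0.65815184  0.01362172]
```

View pics/top1c.png

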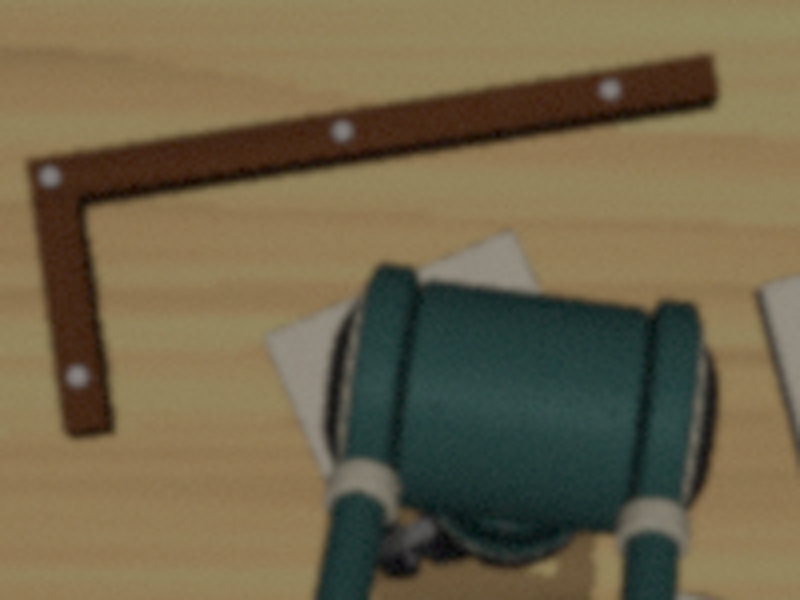

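The bat hasn't moved. The wrist now hides the bowl, and the stop is still clearly visible. I'll go down more slowly.

>>> {"fn": "play_rows", "kwargs": {
  "moves": [
    [[0,0,0,0,0,0.17,60],[0,0,0,0,0,0.17,60],[0,0,0,0,0,0.17,60],[0,0,0,0,0,0.17,60],[0,0,0,0,0,0.17,60]]
  ]
}}

```text
time: 2.65
tool_pos: [0.5163, -0.04, 0.0283]
tcp_rot: [3.07, 0.658, 0.006]
wrist_force: [-0.1, -0.6, -0.8]
width: 0.701
grip_force: 0.0
```

>>> {"fn": "play_rows", "kwargs": {
  "moves": [
    [[0,0,0,0,0,0.1,60],[0,0,0,0,0,0,60]]
  ]
}}

```text
time: 2.82
tool_pos: [0.5135, -0.0395, 0.0158]
tcp_rot: [-3.071, -0.659, 0.003]
wrist_force: [-0.8, 1.1, -0.1]
width: 0.704
grip_force: 0.0
```

```bash
cat >> h.py <<'E'
from scipy.spatial.transform import Rotation as Ro
C=np.array([.689,.195]);PHI=.165
def st():
    from workcell import bot
    s=bot.read_state();R=Ro.from_rotvec(s["tcp_rot"]).as_matrix();p=np.array(s["tool_pos"])
    c,n=np.cos(PHI),np.sin(PHI);r=p[:2]-C
    print("pos",p.round(4),"stop xy",np.round([c*r[0]+n*r[1],-n*r[0]+c*r[1]],4),"yaw",round(np.arctan2(R[1,0],R[0,0]),4),"z axis",R[:,2].round(4),"F",np.round(s["wrist_force"],1),"t",s["time"],"q",np.round(s["q"],2))
    return p,R
E
python3 -c "
from h import *;st()"
```

```text
pos [ 0.5135 -0.0395  0.0158] stop xy [-0.2116 -0.2025] yaw 0.4224 z axis [-1.8e-03  2.0e-04 -1.0e+00] F [-0.8  1.1 -0.1] t 2.8167 q [-0.13  0.21  2.12 -0.    0.82  1.02]
```

>>> {"fn": "play_rows", "kwargs": {
  "moves": [
    [[0,0,0,0,-0.05,0.11,60],[0,0,0,0.1,0,0,60],[0,0,0,0.06,0,0,60],[0,0,0,0.04,0,0,60],[0,0,0,0.03,0,0,60]]
  ]
}}

```text
time: 3.23
tool_pos: [0.5349, -0.0249, 0.0063]
tcp_rot: [3.071, 0.66, 0.003]
wrist_force: [0.7, -0.2, -0.1]
width: 0.702
grip_force: 0.0
```

>>> {"fn": "play_rows", "kwargs": {
  "moves": [
    [[0,0,0,0.03,0,0,60],[0,0,0,0.03,0,0,60],[0,0,0,0.03,0,0,60]]
  ]
}}

```text
time: 3.48
tool_pos: [0.5398, -0.0219, 0.0052]
tcp_rot: [-3.071, -0.66, 0.006]
wrist_force: [-4.7, -2.4, 5.0]
width: 0.702
grip_force: 3.0
```

```bash
python3 - <<'E'
from h import *
st()
from workcell import vision
c=vision.read_camera("scene")
cv2.imwrite("pics/s2c.png",cv2.resize(c["image"][180:380,190:440,::-1],None,fx=3,fy=3,interpolation=cv2.INTER_CUBIC))
E
```

```text
pos [ 0.5398 -0.0219  0.0052] stop xy [-0.1828 -0.1894] yaw 0.4234 z axis [-3.6e-03 -7.0e-04 -1.0e+00] F [-4.7 -2.4  5. ] t 3.4833 q [-0.09  0.26  2.07 -0.    0.81  1.06]
```

View pics/s2c.png

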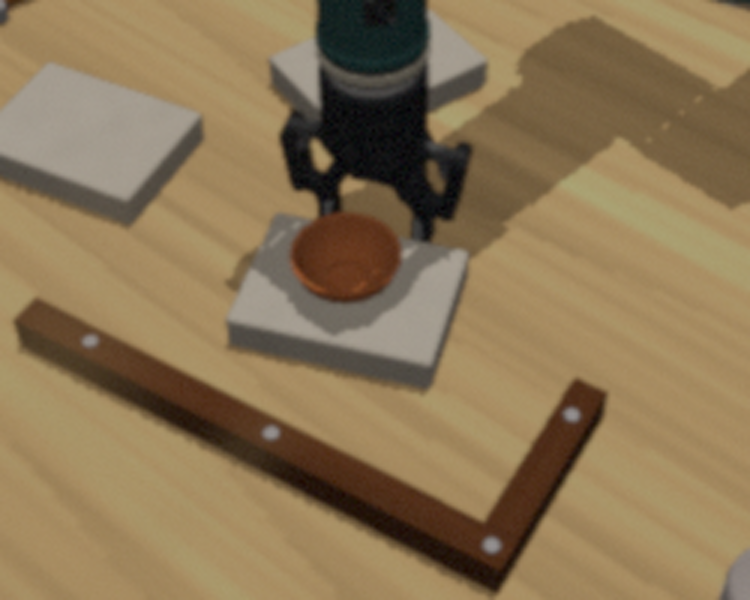

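Both fingers are on the rear long side of the bat. The bowl is centred and clear of the gripper. Next I'll push while rotating towards the batten's heading.

>>> {"fn": "play_rows", "kwargs": {
  "moves": [
    [[0,0,0.05,0.04,0,0,60],[0,0,0.05,0.04,0,0,60],[0,0,0.05,0.04,0,0,60],[0,0,0.05,0.04,0,0,60],[0,0,0.05,0.04,0,0,60]]
  ]
}}

```text
time: 3.95
tool_pos: [0.5578, -0.0138, 0.0048]
tcp_rot: [-3.106, -0.465, 0.007]
wrist_force: [-5.3, 0.2, 4.2]
width: 0.703
grip_force: 2.5
```

>>> {"fn": "play_rows", "kwargs": {
  "moves": [
    [[0,0,0.05,0.04,0,0,60],[0,0,0.05,0.04,0,0,60],[0,0,0.05,0.04,0,0,60],[0,0,0.05,0.04,0,0,60],[0,0,0.05,0.04,0,0,60]]
  ]
}}

```text
time: 4.37
tool_pos: [0.5772, -0.0088, 0.0048]
tcp_rot: [-3.129, -0.27, 0.007]
wrist_force: [-4.9, 1.3, 2.5]
width: 0.703
grip_force: 2.5
```

```bash
python3 - <<'E'
from h import *
st()
from workcell import vision
c=vision.read_camera("scene")
cv2.imwrite("pics/s3c.png",cv2.resize(c["image"][180:380,190:440,::-1],None,fx=3,fy=3,interpolation=cv2.INTER_CUBIC))
E
```

```text
pos [ 0.5772 -0.0088  0.0048] stop xy [-0.1437 -0.1827] yaw 0.1721 z axis [-4.5e-03  6.0e-04 -1.0e+00] F [-4.9  1.3  2.5] t 4.3667 q [-0.06  0.32  1.99  0.    0.83  1.34]
```

View pics/s3c.png

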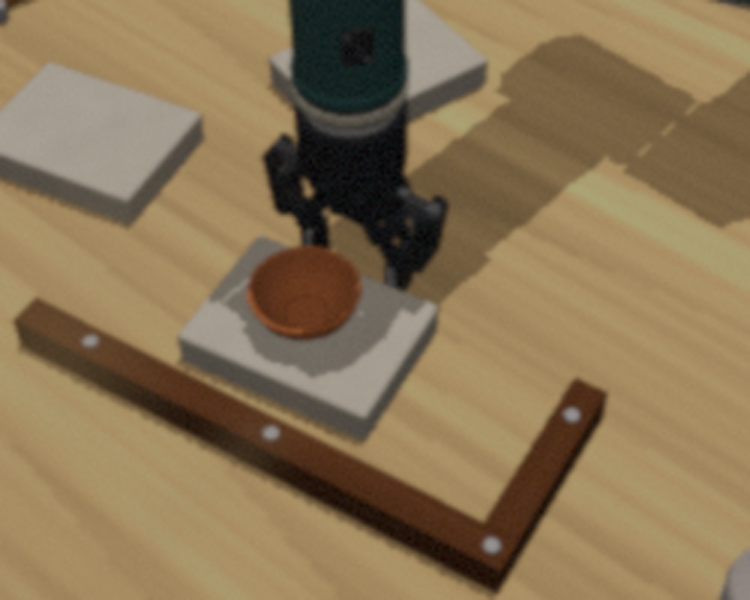

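The bat has followed and is now nearly parallel to the long batten, about 20 mm off, with the bowl centred. I'll close the gap.

>>> {"fn": "play_rows", "kwargs": {
  "moves": [
    [[0,0,0.014,0.04,0,0,60],[0,0,0,0.04,0,0,60],[0,0,0,0.03,0,0,60],[0,0,0,0.03,0,0,60],[0,0,0,0.02,0,0,60]]
  ]
}}

```text
time: 4.83
tool_pos: [0.5949, -0.0067, 0.0049]
tcp_rot: [-3.131, -0.26, 0.001]
wrist_force: [-3.1, -0.3, -2.1]
width: 0.705
grip_force: 1.3
```

>>> {"fn": "play_rows", "kwargs": {
  "moves": [
    [[0,0,0,0.02,0,0,60],[0,0,0,0.02,0,0,60]]
  ]
}}

```text
time: 5.0
tool_pos: [0.5988, -0.0061, 0.0049]
tcp_rot: [-3.131, -0.26, 0.001]
wrist_force: [-2.8, -0.8, -1.3]
width: 0.703
grip_force: 1.3
```

```bash
python3 - <<'E'
from h import *
st()
E
```

```text
pos [ 0.5988 -0.0061  0.0049] stop xy [-0.122  -0.1835] yaw 0.1658 z axis [-6.e-04 -0.e+00 -1.e+00] F [-2.8 -0.8 -1.3] t 5.0 q [-0.05  0.36  1.95 -0.    0.84  1.35]
```

>>> {"fn": "play_rows", "kwargs": {
  "moves": [
    [[0,0,0,0.02,0,0,60],[0,0,0,0.01,0,0,60]]
  ]
}}

```text
time: 5.17
tool_pos: [0.6022, -0.0055, 0.0052]
tcp_rot: [-3.131, -0.26, -0.0]
wrist_force: [-1.2, -0.8, -1.6]
width: 0.706
grip_force: 1.3
```

>>> {"fn": "play_rows", "kwargs": {
  "moves": [
    [[0,0,0,0.01,0,0,60],[0,0,0,0.01,0,0,60]]
  ]
}}

```text
time: 5.33
tool_pos: [0.6036, -0.0052, 0.0052]
tcp_rot: [-3.131, -0.26, 0.001]
wrist_force: [-6.2, -2.3, 1.9]
width: 0.7
grip_force: 2.8
```

```bash
python3 - <<'E'
from h import *
st()
E
```

```text
pos [ 0.6036 -0.0052  0.0052] stop xy [-0.1171 -0.1835] yaw 0.1657 z axis [-7.e-04 -0.e+00 -1.e+00] F [-6.2 -2.3  1.9] t 5.3333 q [-0.05  0.36  1.94 -0.    0.84  1.36]
```

>>> {"fn": "play_rows", "kwargs": {
  "moves": [
    [[0,0,0,0.01,0,0,60],[0,0,0,0.01,0,0,60]]
  ]
}}

```text
time: 5.5
tool_pos: [0.6036, -0.0052, 0.0052]
tcp_rot: [3.131, 0.26, -0.008]
wrist_force: [-11.0, -1.8, 5.8]
width: 0.706
grip_force: 5.8
```

```bash
python3 - <<'E'
from h import *
st()
from workcell import vision
c=vision.read_camera("scene")
cv2.imwrite("pics/s4c.png",cv2.resize(c["image"][200:380,190:430,::-1],None,fx=3.3,fy=3.3,interpolation=cv2.INTER_CUBIC))
E
```

```text
pos [ 0.6036 -0.0052  0.0052] stop xy [-0.1171 -0.1835] yaw 0.1659 z axis [-5.1e-03 -5.0e-04 -1.0e+00] F [-11.   -1.8   5.8] t 5.5 q [-0.05  0.36  1.93 -0.    0.85  1.36]
```

View pics/s4c.png

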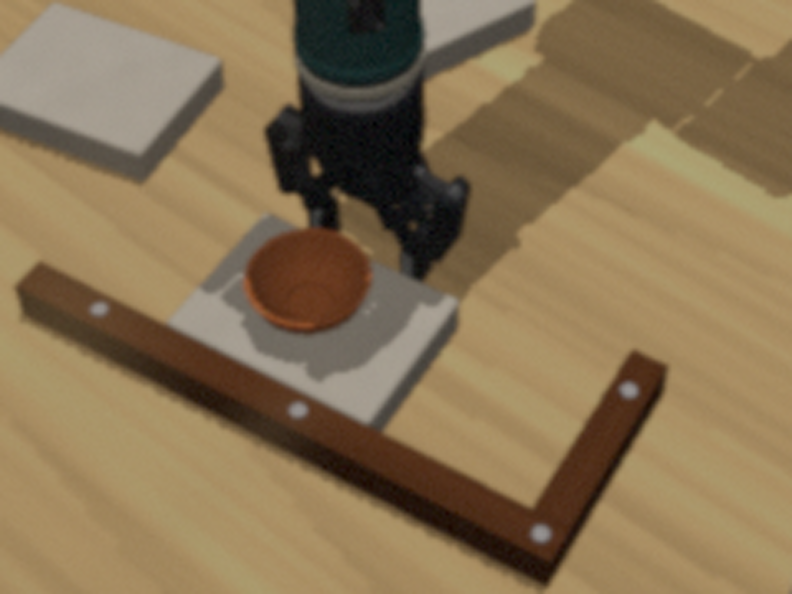

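The bat is flush along the long batten, and the force has risen to 11 N. I'll back off, rise, and swing round to the right-hand end.

>>> {"fn": "play_rows", "kwargs": {
  "moves": [
    [[0,0,0,-0.03,0,0,60],[0,0,0,-0.1,0,0,60],[0,0,0,-0.3,0,0,60],[0,0,0,0,0,-0.3,60],[0,0,0,0,0,-0.35,60]]
  ]
}}

```text
time: 5.97
tool_pos: [0.557, -0.0117, 0.0665]
tcp_rot: [-3.129, -0.259, 0.015]
wrist_force: [1.5, -0.4, 1.6]
width: 0.707
grip_force: 0.0
```

>>> {"fn": "play_rows", "kwargs": {
  "moves": [
    [[0,0,0,0,0,-0.35,60],[0,0,0,0,0,-0.35,60],[0,0,0,0,0,-0.3,60],[0,0,0,0,0,0,60]]
  ]
}}

```text
time: 6.3
tool_pos: [0.5692, -0.0123, 0.1796]
tcp_rot: [3.128, 0.26, 0.026]
wrist_force: [1.0, 0.5, 0.4]
width: 0.707
grip_force: 0.0
```

```bash
python3 - <<'E'
from h import *
st()
from workcell import vision
c=vision.read_camera("scene")
p=np.array([(378,428),(168,322),(268,214),(458,303)])/3.3+[190,200]
w=ray(c,p,.03)[:,:2]-C;a=np.array([[np.cos(PHI),np.sin(PHI)],[-np.sin(PHI),np.cos(PHI)]]);print((w@a.T).round(4))
E
```

```text
pos [ 0.5692 -0.0123  0.1796] stop xy [-0.1522 -0.1848] yaw 0.1659 z axis [ 1.690e-02 -9.000e-04 -9.999e-01] F [1.  0.5 0.4] t 6.3 q [-0.07  0.09  1.9   0.    1.13  1.34]
[[ 0.0038 -0.1013]
 [ 0.0034 -0.2551]
 [-0.1024 -0.2531]
 [-0.1009 -0.1075]]
```

>>> {"fn": "play_rows", "kwargs": {
  "moves": [
    [[0,0,-0.24,0,0,0,60],[0,0,-0.24,0,0,0,60],[0,0,-0.24,0,0,0,60],[0,0,-0.24,0,0,0,60],[0,0,-0.24,0,0,0,60]]
  ]
}}

```text
time: 6.77
tool_pos: [0.5628, -0.0119, 0.169]
tcp_rot: [-2.91, -1.182, 0.001]
wrist_force: [-0.1, -0.1, -0.1]
width: 0.7
grip_force: 0.0
```

>>> {"fn": "play_rows", "kwargs": {
  "moves": [
    [[0,0,-0.24,0,0,0,60],[0,0,-0.24,0,0,0,60],[0,0,-0.24,0,0,0,60],[0,0,-0.24,0,0,0,60],[0,0,-0.24,0,0,0,60]]
  ]
}}

```text
time: 7.18
tool_pos: [0.5628, -0.0119, 0.1689]
tcp_rot: [-2.431, -1.989, 0.001]
wrist_force: [0.0, -0.5, 0.5]
width: 0.703
grip_force: 0.0
```

>>> {"fn": "play_rows", "kwargs": {
  "moves": [
    [[0,0,-0.24,0,0,0,60],[0,0,-0.24,0,0,0,60],[0,0,-0.24,0,0,0,60],[0,0,0,0,0,0,60]]
  ]
}}

```text
time: 7.52
tool_pos: [0.5628, -0.0119, 0.169]
tcp_rot: [-2.039, -2.389, 0.001]
wrist_force: [-0.0, 0.4, 0.4]
width: 0.702
grip_force: 0.0
```

```bash
python3 - <<'E'
from h import *
p,R=st();print(R.T@(np.array([.6845,-.0947,.03])-p))
E
```

```text
pos [ 0.5628 -0.0119  0.169 ] stop xy [-0.1585 -0.1834] yaw 1.7288 z axis [-9.e-04  2.e-04 -1.e+00] F [-0.   0.4  0.4] t 7.5167 q [-0.07  0.1   1.91  0.    1.13 -0.22]
[-0.10096212  0.10726971  0.13889673]
```

>>> {"fn": "play_rows", "kwargs": {
  "moves": [
    [[0,0,-0.015,-0.25,0.27,0,60],[0,0,0,-0.25,0.27,0,60],[0,0,0,-0.25,0.27,0,60],[0,0,0,-0.25,0.27,0,60],[0,0,0,0,0,0,60]]
  ]
}}

```text
time: 7.93
tool_pos: [0.6904, -0.0972, 0.1685]
tcp_rot: [2.039, 2.386, 0.001]
wrist_force: [-0.3, 0.1, -0.8]
width: 0.702
grip_force: 0.0
```

>>> {"fn": "play_rows", "kwargs": {
  "moves": [
    [[0,0,0,0,0,0.2,60],[0,0,0,0,0,0.2,60],[0,0,0,0,0,0.2,60],[0,0,0,0,0,0.2,60],[0,0,0,0,0,0.2,60]]
  ]
}}

```text
time: 8.35
tool_pos: [0.6852, -0.0931, 0.0685]
tcp_rot: [-2.038, -2.39, 0.0]
wrist_force: [0.6, 0.1, -0.6]
width: 0.707
grip_force: 0.0
```

```bash
python3 - <<'E'
from h import *
p,R=st();print(R.T@(np.array([.6845,-.0947,.007])-p))
from workcell import vision
c=vision.read_camera("scene")
cv2.imwrite("pics/s5c.png",cv2.resize(c["image"][160:360,190:440,::-1],None,fx=3,fy=3,interpolation=cv2.INTER_CUBIC))
E
```

```text
pos [ 0.6852 -0.0931  0.0685] stop xy [-0.051  -0.2836] yaw 1.7297 z axis [-6.e-04  3.e-04 -1.e+00] F [ 0.6  0.1 -0.6] t 8.35 q [-0.17  0.43  1.7   0.    1.01 -0.33]
[-0.00146667 -0.00094169  0.06148866]
```

View pics/s5c.png

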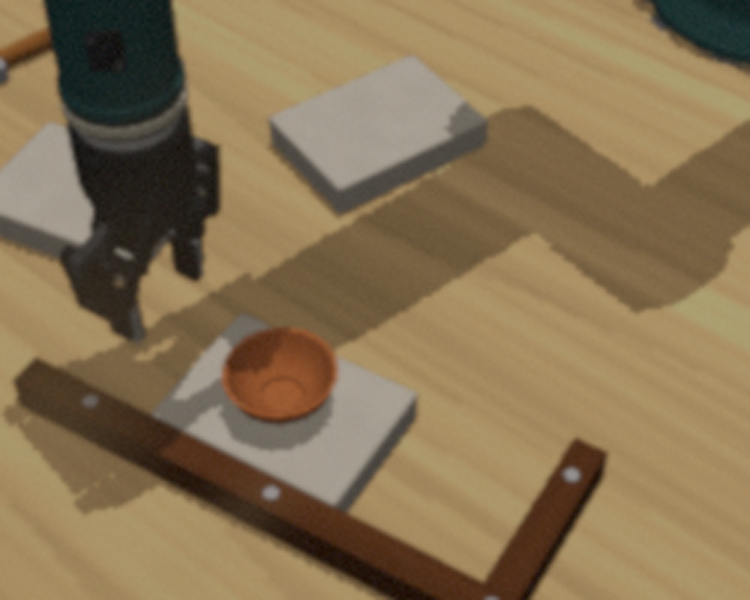

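The fingers hang off the bat's right end, between the bat and the decoy, and the bowl is centred. I'll go down and approach.

>>> {"fn": "play_rows", "kwargs": {
  "moves": [
    [[0,0,-0.012,0,-0.04,0.2,60],[0,0,0,0,0,0.2,60],[0,0,0,0,0,0.15,60],[0,0,0,0,0,0.065,60],[0,0,0,0,0,0,60]]
  ]
}}

```text
time: 8.82
tool_pos: [0.6801, -0.0936, 0.0064]
tcp_rot: [-2.025, -2.397, 0.003]
wrist_force: [0.1, 0.2, -0.9]
width: 0.702
grip_force: 0.0
```

>>> {"fn": "play_rows", "kwargs": {
  "moves": [
    [[0,0,0,0.06,0,0,60],[0,0,0,0.05,0,0,60],[0,0,0,0.03,0,0,60],[0,0,0,0.03,0,0,60],[0,0,0,0.03,0,0,60]]
  ]
}}

```text
time: 9.23
tool_pos: [0.6801, -0.0749, 0.0104]
tcp_rot: [2.024, 2.398, 0.001]
wrist_force: [0.5, -5.4, 1.8]
width: 0.699
grip_force: 2.4
```

```bash
python3 - <<'E'
from h import *
st()
E
```

```text
pos [ 0.6801 -0.0749  0.0104] stop xy [-0.0531 -0.2648] yaw 1.7399 z axis [ 0.0032 -0.0018 -1.    ] F [ 0.5 -5.4  1.8] t 9.2333 q [-0.15  0.48  1.75 -0.    0.91 -0.31]
```

>>> {"fn": "play_rows", "kwargs": {
  "moves": [
    [[0,0,0.006,0.04,0,0.01,60],[0,0,0,0.04,0,0.01,60],[0,0,0,0.04,0,0,60],[0,0,0,0.04,0,0,60],[0,0,0,0.04,0,0,60]]
  ]
}}

```text
time: 9.65
tool_pos: [0.6772, -0.0556, 0.0087]
tcp_rot: [2.027, 2.394, 0.002]
wrist_force: [1.5, -6.4, 3.0]
width: 0.704
grip_force: 2.7
```

>>> {"fn": "play_rows", "kwargs": {
  "moves": [
    [[0,0,0,0.04,0,0,60],[0,0,0,0.04,0,0,60],[0,0,0,0.04,0,0,60],[0,0,0,0.04,0,0,60],[0,0,0,0.04,0,0,60]]
  ]
}}

```text
time: 10.07
tool_pos: [0.6739, -0.0359, 0.0087]
tcp_rot: [2.027, 2.394, 0.002]
wrist_force: [0.4, -5.6, 3.5]
width: 0.703
grip_force: 2.8
```

```bash
python3 - <<'E'
from h import *
st()
from workcell import vision
c=vision.read_camera("scene")
cv2.imwrite("pics/s6c.png",cv2.resize(c["image"][190:390,190:440,::-1],None,fx=3,fy=3,interpolation=cv2.INTER_CUBIC))
E
```

```text
pos [ 0.6739 -0.0359  0.0087] stop xy [-0.0528 -0.2253] yaw 1.7364 z axis [ 0.004  -0.0018 -1.    ] F [ 0.4 -5.6  3.5] t 10.0667 q [-0.09  0.47  1.77 -0.    0.9  -0.25]
```

View pics/s6c.png

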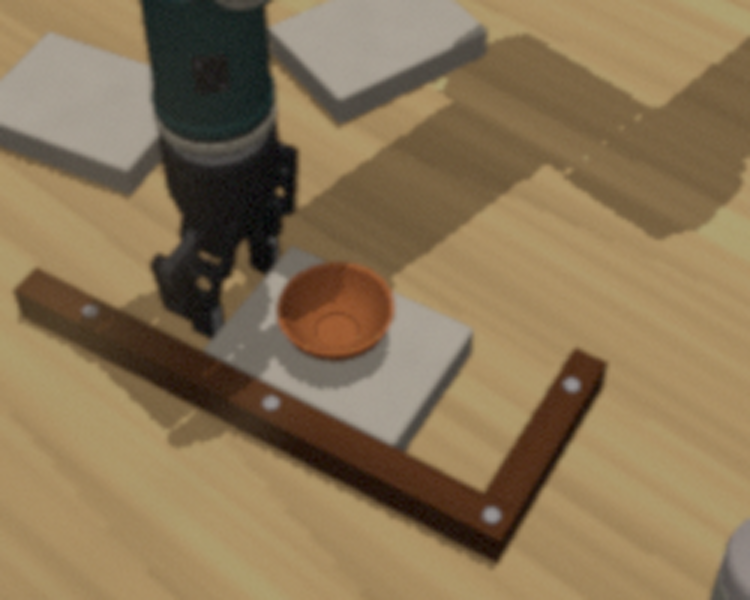

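The bat slides along the batten with its bowl centred and about 60 mm left to go. That was my tenth and last picture, so from here I'll use force and image code.

>>> {"fn": "play_rows", "kwargs": {
  "moves": [
    [[0,0,0,0.04,0,0,60],[0,0,0,0.04,0,0,60],[0,0,0,0.04,0,0,60],[0,0,0,0.04,0,0,60],[0,0,0,0.04,0,0,60]]
  ]
}}

```text
time: 10.53
tool_pos: [0.6706, -0.0162, 0.0086]
tcp_rot: [2.028, 2.395, 0.002]
wrist_force: [1.7, -5.6, 4.7]
width: 0.704
grip_force: 3.0
```

>>> {"fn": "play_rows", "kwargs": {
  "moves": [
    [[0,0,0,0.04,0,0,60],[0,0,0,0.04,0,0,60],[0,0,0,0.04,0,0,60],[0,0,0,0.04,0,0,60],[0,0,0,0.04,0,0,60]]
  ]
}}

```text
time: 10.95
tool_pos: [0.6672, 0.0036, 0.0086]
tcp_rot: [2.028, 2.395, 0.002]
wrist_force: [0.8, -5.7, 4.7]
width: 0.701
grip_force: 3.0
```

>>> {"fn": "play_rows", "kwargs": {
  "moves": [
    [[0,0,0,0.03,0,0,60],[0,0,0,0.03,0,0,60],[0,0,0,0.02,0,0,60],[0,0,0,0.02,0,0,60],[0,0,0,0.02,0,0,60]]
  ]
}}

```text
time: 11.37
tool_pos: [0.6652, 0.0154, 0.0086]
tcp_rot: [2.028, 2.395, 0.002]
wrist_force: [0.9, -6.9, 4.6]
width: 0.702
grip_force: 3.0
```

```bash
python3 - <<'E'
from h import *
st()
E
```

```text
pos [0.6652 0.0154 0.0086] stop xy [-0.053  -0.1733] yaw 1.7364 z axis [ 0.0035 -0.0016 -1.    ] F [ 0.9 -6.9  4.6] t 11.3667 q [-0.01  0.45  1.8  -0.    0.89 -0.18]
```

>>> {"fn": "play_rows", "kwargs": {
  "moves": [
    [[0,0,0,0.02,0,0,60],[0,0,0,0.02,0,0,60],[0,0,0,0.02,0,0,60]]
  ]
}}

```text
time: 11.62
tool_pos: [0.6643, 0.0213, 0.0086]
tcp_rot: [2.028, 2.395, 0.002]
wrist_force: [0.1, -6.1, 4.3]
width: 0.701
grip_force: 3.1
```

>>> {"fn": "play_rows", "kwargs": {
  "moves": [
    [[0,0,0,0.01,0,0,60],[0,0,0,0.01,0,0,60]]
  ]
}}

```text
time: 11.78
tool_pos: [0.6639, 0.0233, 0.0085]
tcp_rot: [2.028, 2.395, 0.002]
wrist_force: [1.3, -6.0, 4.3]
width: 0.703
grip_force: 3.0
```

>>> {"fn": "play_rows", "kwargs": {
  "moves": [
    [[0,0,0,0.01,0,0,60],[0,0,0,0.01,0,0,60]]
  ]
}}

```text
time: 11.95
tool_pos: [0.6636, 0.0252, 0.0085]
tcp_rot: [2.028, 2.395, 0.002]
wrist_force: [1.4, -6.8, 5.4]
width: 0.703
grip_force: 3.1
```

>>> {"fn": "play_rows", "kwargs": {
  "moves": [
    [[0,0,0,0.01,0,0,60],[0,0,0,0.01,0,0,60]]
  ]
}}

```text
time: 12.12
tool_pos: [0.6632, 0.0272, 0.0085]
tcp_rot: [2.028, 2.395, 0.002]
wrist_force: [0.7, -5.5, 3.7]
width: 0.705
grip_force: 3.1
```

>>> {"fn": "play_rows", "kwargs": {
  "moves": [
    [[0,0,0,0.01,0,0,60],[0,0,0,0.01,0,0,60]]
  ]
}}

```text
time: 12.28
tool_pos: [0.663, 0.0282, 0.0085]
tcp_rot: [2.026, 2.394, 0.0]
wrist_force: [1.2, -11.6, 3.8]
width: 0.702
grip_force: 6.2
```

>>> {"fn": "play_rows", "kwargs": {
  "moves": [
    [[0,0,0,0.01,0,0,60],[0,0,0,0,0,0,60]]
  ]
}}

```text
time: 12.45
tool_pos: [0.663, 0.0282, 0.0086]
tcp_rot: [2.026, 2.394, -0.001]
wrist_force: [2.1, -12.4, 3.9]
width: 0.705
grip_force: 6.2
```

The force doubled and motion stopped, so the bat is against the short batten. I'll back off, lift clear, and check by image code.

>>> {"fn": "play_rows", "kwargs": {
  "moves": [
    [[0,0,0,-0.03,0,0,60],[0,0,0,-0.1,0,0,60],[0,0,0,-0.25,0,0,60],[0,0,0,0,0,-0.2,60],[0,0,0,0,0,-0.3,60]]
  ]
}}

```text
time: 12.87
tool_pos: [0.6633, -0.0071, 0.0526]
tcp_rot: [-2.027, -2.39, 0.008]
wrist_force: [0.6, -1.1, -0.0]
width: 0.704
grip_force: 0.0
```

>>> {"fn": "play_rows", "kwargs": {
  "moves": [
    [[0,0,0,0,0,-0.35,60],[0,0,0,0,0,-0.35,60],[0,0,0,-0.3,0,-0.1,60],[0,0,0,-0.35,0,0,60],[0,0,0,-0.35,0,0,60]]
  ]
}}

```text
time: 13.28
tool_pos: [0.685, -0.1049, 0.1391]
tcp_rot: [2.026, 2.398, 0.004]
wrist_force: [0.6, 0.8, -0.4]
width: 0.704
grip_force: 0.0
```

>>> {"fn": "play_rows", "kwargs": {
  "moves": [
    [[0,0,0,-0.35,0,0,60],[0,0,0,-0.35,0,0,60],[0,0,0,-0.35,0,0,60],[0,0,0,-0.35,0,0,60],[0,0,0,0,0,0,60]]
  ]
}}

```text
time: 13.7
tool_pos: [0.7068, -0.2497, 0.1363]
tcp_rot: [2.034, 2.391, -0.002]
wrist_force: [0.5, -0.7, 0.7]
width: 0.705
grip_force: 0.0
```

```bash
python3 - <<'E'
from h import *
from workcell import vision
st()
c=vision.read_camera("top");im=c["image"];np.savez("topE.npz",**c)
hsv=cv2.cvtColor(im,cv2.COLOR_RGB2HSV)
# enclose bat+bowl: low saturation or red, inside ROI
X,Y=np.meshgrid(np.arange(640),np.arange(480))
w=ray(c,np.c_[X.ravel(),Y.ravel()],.03).reshape(480,640,3)
r=w[...,:2]-C;cs,sn=np.cos(PHI),np.sin(PHI);xs=cs*r[...,0]+sn*r[...,1];ys=-sn*r[...,0]+cs*r[...,1]
roi=(xs>-.15)&(xs<.006)&(ys<.006)&(ys>-.19)
m=(roi&(hsv[...,1]<70)&(hsv[...,2]>70)).astype(np.uint8)
m=cv2.morphologyEx(m,cv2.MORPH_OPEN,np.ones((3,3)))
cn=max(cv2.findContours(m,0,2)[0],key=cv2.contourArea)
h=cv2.convexHull(cn)[:,0];hp=ray(c,h,.03)[:,:2].astype(np.float32)
(cx,cy),sz,a=cv2.minAreaRect(hp*1000);q=np.array([cx,cy])/1000-C
print("bat stop frame",cs*q[0]+sn*q[1],-sn*q[0]+cs*q[1],sz,a,"phi deg",np.degrees(PHI))
red=(roi&(hsv[...,1]>150)&(im[...,0]>90)&((hsv[...,0]<14))).astype(np.uint8)
k=max(cv2.findContours(red,0,2)[0],key=cv2.contourArea);(u,v),rr=cv2.minEnclosingCircle(k)
b=ray(c,[(u,v)],.062)[0,:2]-C;print("bowl",cs*b[0]+sn*b[1],-sn*b[0]+cs*b[1],rr)
# sections across both battens
for y in(-.03,-.075,-.12):
    print(y,[int(im[...,0][np.unravel_index(np.argmin((xs-x)**2+(ys-y)**2),xs.shape)]) for x in np.arange(-.02,.03,.002)])
for x in(-.02,-.055,-.09):
    print(x,[int(im[...,0][np.unravel_index(np.argmin((xs-x)**2+(ys-y)**2),xs.shape)]) for y in np.arange(-.02,.03,.002)])
E
```

```text
pos [ 0.7068 -0.2497  0.1363] stop xy [-0.0554 -0.4416] yaw 1.7318 z axis [ 6.0e-04 -2.4e-03 -1.0e+00] F [ 0.5 -0.7  0.7] t 13.7 q [-0.37  0.46  1.51 -0.    1.16 -0.53]
bat stop frame -0.05389375501706754 -0.07195645674313 (113.9969711303711, 151.97938537597656) 9.522906303405762 phi deg 9.453803619658583
bowl -0.053439882467668356 -0.07472746568182334 16.86722755432129
-0.03 [165, 165, 165, 165, 165, 163, 163, 163, 162, 157, 134, 96, 96, 76, 79, 80, 83, 82, 79, 78, 78, 74, 77, 100, 131]
-0.075 [124, 119, 113, 112, 115, 132, 132, 151, 160, 159, 140, 106, 84, 83, 83, 83, 84, 82, 82, 79, 77, 77, 76, 98, 131]
-0.12 [163, 165, 162, 161, 162, 164, 163, 163, 162, 159, 144, 108, 83, 83, 81, 81, 82, 80, 79, 79, 77, 80, 76, 96, 129]
-0.02 [163, 164, 165, 165, 163, 163, 164, 164, 163, 160, 146, 113, 85, 80, 76, 78, 78, 79, 81, 78, 80, 79, 90, 90, 119]
-0.055 [164, 164, 163, 164, 162, 163, 164, 163, 165, 158, 137, 137, 101, 81, 79, 76, 74, 80, 79, 79, 80, 80, 80, 94, 126]
-0.09 [164, 164, 164, 165, 165, 164, 164, 165, 164, 164, 156, 137, 101, 82, 75, 81, 84, 87, 85, 86, 85, 85, 83, 97, 125]
```

The bat is flush on both battens: each section goes straight from plaster to batten with no gap, the sides are parallel within about 0.1°, and the bowl is centred.

```bash
python3 -c "
from workcell import bot;print(bot.finish_job())"
```

```text
the job is handed in; nothing more can be done
None
```

I pushed the bat home with the fingers and handed the job in at about 14 s; no verdict came back, but the last image measurement shows the bat flush against both battens and parallel within about 0.1°, with the bowl still in the middle and the arm backed well clear.

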